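# Third hand for fitting a microtome knife holder

## Task

I am fitting the knife holder to the microtome: pick it up from the bench, set it down astride the guide rail on the machine's base plate with its sloping, red-guarded front facing away from the machine, and slide it along the rail until it meets the sprung rubber buffer of the end stop. Press it against the buffer with a steady push of about 10 N, sitting flat on the plate, without tipping the holder over or ever driving the buffer to the end of its travel, and finish while you are still holding it pressed like that so that I can tighten its clamp lever. Leave the jar, the brush and the two cassettes where they are.

Things in the scene. Friction and masses are not known exactly. Their poses are not given: they have to be found in the camera images.
- holder_grip (a point): Knife holder, loose, 0.8 kg, foot 90 (x) x 100 (y) x 44 mm high; on it a block 40 thick (x) x 84 wide (y), upright faces, 44 to 90 mm above the underside; sloping dark blade seat with red guard up to 110 mm. Point: centre of that block, 67 mm above the underside; grip along x. x to its back (the blade seat slopes down to the front, -x), y left, z up. Two black levers on its -y side reach 77 mm out.
- holder_groove (a point): Middle of the back end of the groove in the knife holder's underside, 45 mm along +x from the grip point and 67 mm below it; axes as there. The groove runs along x from end to end, 27 mm wide, 15 mm deep. The foot's back face, flat and upright, stands over this point and is what meets the buffer.
- rail_stop (a point): Fixed point of the microtome (white machine): top of its level base plate (25 mm over the bench, 130 mm wide), on the guide rail's centre line, straight below the free buffer's face. x along the rail into the machine (the way to push), y left, z up. Holder seated: its foot stands on the oiled plate (friction about 0.12), grip point 67 mm above this; back touches the free buffer with the grip point at x = -45 mm.
- rail_end (a point): Outer end of the steel guide rail, on the plate, 150 mm along -x from rail_stop, same axes. The rail is straight, 22 mm wide, 13 mm high, with 5 mm chamfers along its top; it leaves the groove 2.5 mm play each side. The plate ends 15 mm further out; a tray rim 20 mm high stands 20 mm beyond that.
- head (a point): Centre of the front of the microtome's specimen head, 116 mm along +x from rail_stop, 186 mm above the bench, same axes: keep clear. The head is 84 mm wide and 84 mm high; the machine's front wall, 360 mm wide and 280 mm tall, stands 54 mm behind this point. The end-stop block behind the buffer is 50 mm high and begins 30 mm along +x from rail_stop.
- buffer (a joint): How far the sprung buffer is pushed in, in m: 0 free, 0.010 at the end of its travel. It is a black rubber disc 22 mm across on a steel stem, its centre 33 mm above the base plate, moving along the rail's x. Its spring gives 2 N per mm from zero, so 10 N is 0.005.
- jar: Bystander: closed brown glass jar 48 mm across and 60 mm high; origin at the centre of its underside.
- brush: Bystander: small wooden brush 150 mm long lying on the bench; its length is x.
- cassette1: Bystander: white tissue cassette 40 x 28 mm with a wax block on it, 14 mm high; origin at the centre of its underside.
- cassette2: Bystander: a second cassette like the first.
There are look-alikes about, which are no part of the job. Of the things that look like the part that bears holder_grip, take the one that is nearest to the robot's base at the start.

How it is judged:
On the way, in this order (a step that is already met when the one before it is completed fails the run):
1. the holder is lifted clear of the bench (height (world z) of holder_grip above 0.097 m), for 0.1 s.
2. the holder stands flat astride the guide rail, its back towards the machine (y of holder_grip in the frame of rail_stop between -0.004 and 0.004 m and z of holder_grip in the frame of rail_stop between 0.063 and 0.071 m and x of rail_stop in the frame of holder_grip between 0.03 and 0.17 m and angle between holder_grip's own z axis and vertical below 0.07 rad and angle between the x axis of holder_grip and the x axis of rail_stop, either way round below 0.09 rad), for 0.2 s.
At the end, for the whole second after the job is handed in: The holder stands flat on the base plate astride the rail (within 4 mm of the rail's centre line and of its seated height, level within 4 degrees, square within 5 degrees, back to the machine), the robot still touches it and presses it against the buffer with 6 to 15 N, and it is at rest (all of step 2 and contact force between holder and buffer between 6 and 15 N and value of joint buffer above 0.0025 m and contact force between any of the fingers, the arm and holder above 3 N and linear speed of holder below 0.01 m/s); the arm keeps its last pose, push and grip.
It fails at once if the buffer was driven to the end of its travel (value of joint buffer above 0.0095 m).
It fails at once if the knife holder was tipped over (angle between holder_grip's own z axis and vertical above 0.6 rad).
It fails at once if a bystander was disturbed (distance of any of jar, brush, cassette1, cassette2 from where it was at the start of the episode above 0.03 m).
It also fails if it takes over 48 s, if anything falls off the work surface, if the arm or the gripper's body presses on something with over 40 N, if the wrist force passes 120 N, or if a joint passes its speed limit or range.

## Robot

A 7-joint arm with a two-finger parallel gripper is mounted at the origin on the work surface. World frame = base frame: x ahead of the robot, y to its left, z up, the work surface at z = 0. Lengths are in m, angles in rad, forces in N, time in s.
With the tool pointing down it reaches from about 0.425 to 0.8 m from the base axis. Payload 8.3 kg.
Tool frame: the origin (TCP) lies on the centre line of the jaws, within the pads' length; the fingertips stand tips_ahead ahead of it and the grasp point (between the pads) is the TCP (tips_ahead is the distance from the TCP to the fingertips, in m); z points along the fingers, y is the direction in which the jaws open and shut (so a half turn about z gives the same grasp; the last joint's range is limited). The gripper opens to 85 mm and grips with 20 to 120 N. Pads are 22 mm wide; open, the fingers measure 114 mm over their backs; the gripper's body (76 mm by 85 mm) begins 54 mm behind the grasp point. The pads swing forward as they close: fully open they stand 13 mm farther back than shut.
Start: joints at [-1.362, 0.383, 0.016, 1.37, -0.006, 1.388, -0.046], TCP at [0.168, 0.602, 0.25] pointing down, gripper open.
Joint ranges: [-2.95, 2.95], [-0.25, 2.06], [-1.52, 1.56], [0.18, 2.33], [-1.44, 4.58], [0.02, 2.06], [-3.01, 3.01]. Speed limits (rad/s): [2.39, 2.39, 3.01, 3.01, 3.14, 3.14, 3.14].

## Interface

Orientations are given as a unit quaternion [w, x, y, z].
In Python, from plant import state, capture, get_calibration, finish_job, find_in, tip_of, tips_ahead gives the robot as it stands. The module is installed in compiled form; this text tells all that it offers.
- The arm moves only by the shell command python3 -m handwheel 'ROWS' [FORCE]. ROWS is JSON, a list of rows, each an object of numbers: "dx", "dy", "dz": the shift along the tool's x, y, z in m; "twist": the turn about the tool's z in rad; "gripper": the finger opening in m, from 0 to 0.0854. A call has 1 to 12 rows; each row shifts and turns the pose as measured when the row begins, along the tool's axes as they then stand; what a row does not reach is not made up. A row lasts 1/12 s, in which the tool goes at most 41.7 mm and 7.16 degrees, less where a joint would pass 70% of its speed; a pose out of reach is approached as far as the arm can. A call is refused whole if a number of a shift passes 0.0417 or a number of a turn 0.125, either way. A call with a gripper value outside its range is refused whole. The fingers move at their own pace and stop on an object; FORCE is the grip in N (left out, the last holds). Time passes only in rows, so rows that do not move let the fingers close. It gives the time, the measured TCP pose, the force and the opening at its end, in the units of the state.
- state(): the state, without advancing time (a new reading comes with each control period).
- capture(name): name is "side" or "top"; returns the picture (480x640x3 uint8, red, green, blue); there is no depth.
- get_calibration(name): a dict with "intrinsics" (3x3 intrinsics, pixels), "k1" (the pictures are not rectified: a ray, as slopes to the right and down, at radius r is drawn at 1 + k1 r^2 times it, then the intrinsics apply), "rvec" (rotation vector, rad) and "tvec" (3), from world to camera coordinates, as OpenCV has them. Camera axes: x right, y down, z forward; pixel columns grow to the right and rows downward; lengths in m; the calibration is good to about 2 mm. A picture is of the moment at which its call begins. get_calibration takes no time and is no camera call.
- finish_job(): hands the job in, once; it reports no verdict.
Trained networks look in the newest picture that a camera, given by its name, has taken for a name from the list of things; names that differ only in an ending like _2 or _b are one class to them, and where a whole thing is asked for, a point or a joint stands for the part that bears it (a point fixed in the world has none). Each returns a list of dicts, best first, with "conf" (0 to 1); they miss things now and then, are a little off and sometimes report something else, mostly with a low value. They report only what shows in the picture. A call takes as long as a camera call. They do not tell look-alikes from the thing itself.
- find_in(name, camera): "position" ([x, y, z] in m, in the coordinates of the camera as it stood for that picture, good to about 4 mm: the middle of the surface that is visible of it).
- tip_of(name, camera): "position" ([x, y, z] in m, in the coordinates of the camera as it stood for that picture, good to about 4 mm: a listed point, or the origin of a listed thing).
The state is a dict: "t": time; "qpos": joint angles; "dq": joint speeds; "tau": joint torques, N m; "position": TCP position; "tool_rot": TCP orientation; "contact_force": force on the tool from outside, world axes, zero at the start; "wrist_torque": the same for the moment, N m; "opening": finger opening in m.
Only numpy, scipy, OpenCV 4.12 (cv2) and the standard library are available. Lean on these libraries where they do the work, as an engineer would, in place of code of your own. Each camera call takes 0.05 s, during which the arm holds its last target. There are 200 camera calls.

## Working session

There is one attempt and no reset: what is moved stays moved. The work goes in short steps, Python scripts to look and compute and a shell command to move; the robot and the scene stay as the last step left them, time stands still between calls to the robot, and variables do not carry over. Pictures are saved under pics/ and viewed, about 8 in all and at most 12, crops included, and the job is handed in when it is done.

```bash
mkdir -p pics; cat > h.py <<'E'
import numpy as np, cv2
from plant import *
from scipy.spatial.transform import Rotation as R
def cam(n):
    c=get_calibration(n); return np.array(c["intrinsics"],float),c["k1"],cv2.Rodrigues(np.array(c["rvec"],float))[0],np.array(c["tvec"],float).ravel()
def proj(n,P):
    K,k1,Rm,t=cam(n); return cv2.projectPoints(np.atleast_2d(np.array(P,float)),cv2.Rodrigues(Rm)[0],t,K,np.array([k1,0,0,0]))[0].reshape(-1,2)
def toworld(n,p):
    K,k1,Rm,t=cam(n); return Rm.T@(np.array(p)-t)
def ray(n,uv,z):
    K,k1,Rm,t=cam(n); q=cv2.undistortPoints(np.array([[uv]],float),K,np.array([k1,0,0,0])).ravel()
    d=Rm.T@np.array([q[0],q[1],1]); o=-Rm.T@t; return o+d*(z-o[2])/d[2]
def look(names,cams=("top","side")):
    for c in cams:
        for nm,f in names:
            for r in (tip_of if f=="t" else find_in)(nm,c)[:4]:
                w=toworld(c,r["position"]); print(c,nm,f,round(r["conf"],2),w.round(4),proj(c,w).round(0)[0])
def snap(c,fn,crop=None,s=1):
    im=capture(c)[:,:,::-1]
    if crop: x0,y0,x1,y1=crop; im=im[y0:y1,x0:x1]
    cv2.imwrite("pics/"+fn,cv2.resize(im,None,fx=s,fy=s,interpolation=cv2.INTER_CUBIC))
E
python3 - <<'E'
from h import *
snap("top","t0.png"); snap("side","s0.png")
s=state(); print(s, tips_ahead if not callable(tips_ahead) else tips_ahead())
look([(n,"t") for n in ["holder_grip","holder_groove","rail_stop","rail_end","head","jar","brush","cassette1"]])
for c in("top","side"):
  K,k,Rm,t=cam(c);print(c,-Rm.T@t,Rm[2])
E
```

```text
{'t': 0.1, 'qpos': array([-1.36188182,  0.38417466,  0.01636917,  1.37105597, -0.00634858,
        1.3881735 , -0.04651078]), 'dq': array([-1.68813502e-03,  8.09582940e-05,  1.60155350e-03, -3.57886780e-03,
       -3.79787350e-04,  4.18551056e-05, -5.15160177e-06]), 'tau': array([ 3.62761937e-03, -6.29130793e+01,  8.47676452e-01, -3.72765970e+01,
        1.67231943e-02,  1.02943968e-02,  3.08381152e-05]), 'position': array([0.16763225, 0.60166864, 0.2493628 ]), 'tool_rot': array([-1.31462743e-04,  1.35464847e-01,  9.90781760e-01, -8.72453135e-04]), 'contact_force': array([-0.10484847,  0.01989997,  0.44876858]), 'wrist_torque': array([-0.01206968,  0.0181539 , -0.01745221]), 'opening': 0.0854502789819186} 0.019
top holder_grip t 0.96 [ 0.7237 -0.4462  0.0631] [461. 177.]
top holder_grip t 0.93 [ 0.549  -0.4894  0.0638] [482. 246.]
top holder_grip t 0.79 [ 0.5258 -0.3074  0.0709] [408. 255.]
top holder_groove t 0.92 [ 0.6857 -0.4709 -0.0011] [463. 198.]
top holder_groove t 0.69 [ 0.5316 -0.2563  0.002 ] [383. 256.]
top rail_stop t 0.7 [0.49   0.1905 0.0228] [205. 271.]
top rail_end t 
[... 495 characters left out ...]
. 339.]
side holder_groove t 0.83 [ 0.5549 -0.5337 -0.0031] [478. 446.]
side holder_groove t 0.59 [ 0.6875 -0.4686  0.0023] [505. 375.]
side rail_stop t 0.71 [0.4933 0.1878 0.0226] [231. 196.]
side rail_end t 0.58 [0.5135 0.0454 0.0229] [273. 232.]
side head t 0.86 [0.4803 0.307  0.1855] [189. 112.]
side jar t 0.82 [ 0.7024 -0.1434  0.0018] [398. 256.]
side brush t 0.59 [ 0.3425 -0.2954 -0.005 ] [297. 408.]
side cassette1 t 0.75 [ 6.715e-01 -3.003e-01  1.000e-04] [438. 316.]
side cassette1 t 0.72 [ 0.6803 -0.2379 -0.0014] [420. 292.]
top [ 0.37780734 -0.09860637  1.16364126] [ 0.14947195 -0.00598957 -0.98874782]
side [ 0.11526035 -0.66491216  1.03475426] [ 0.36421967  0.49840708 -0.78672385]
```

View pics/t0.png

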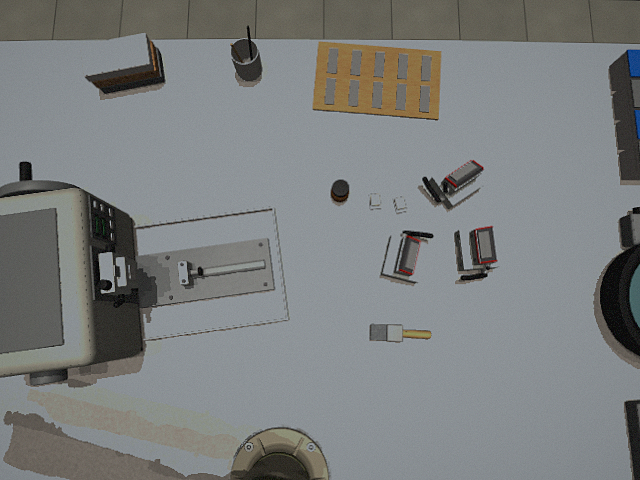

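View pics/s0.png

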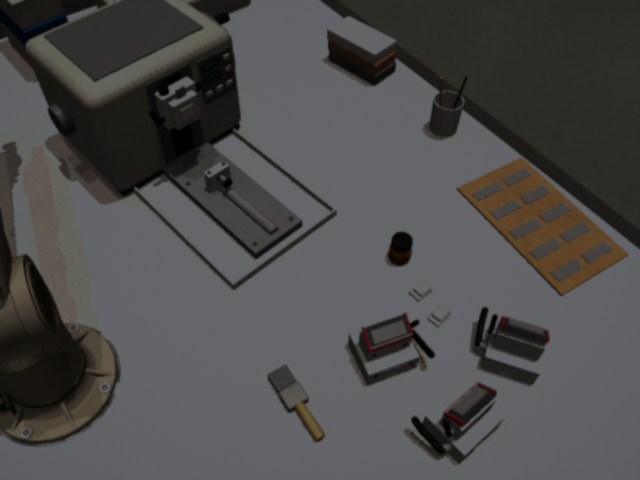

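The top picture shows three holders, at (408,255), (482,246) and (461,177), with distances from the base of about 0.61, 0.74 and 0.85 m. I choose the one at (408,255). The machine is on the left, with the rail running from about (265,264) to the stop at (205,271). I check the choice in a close crop with axes overlaid.

```bash
python3 - <<'E'
from h import *
im=capture("top")[:,:,::-1]; 
look([("holder_grip","t"),("holder_groove","t"),("rail_stop","t"),("rail_end","t")],("top",))
capture("side")
look([("holder_grip","t"),("holder_groove","t"),("rail_stop","t"),("rail_end","t")],("side",))
a=cv2.resize(im[215:300,365:450],None,fx=7,fy=7,interpolation=cv2.INTER_CUBIC)
cv2.imwrite("pics/c1.png",a)
b=cv2.resize(im[230:315,165:290],None,fx=6,fy=6,interpolation=cv2.INTER_CUBIC)
cv2.imwrite("pics/c2.png",b)
E
```

```text
top holder_grip t 0.81 [ 0.528  -0.305   0.0678] [407. 254.]
top holder_grip t 0.73 [ 0.7213 -0.4472  0.064 ] [461. 178.]
top holder_grip t 0.66 [ 0.5503 -0.4866  0.0658] [481. 246.]
top holder_groove t 0.92 [ 0.6832 -0.47    0.0025] [464. 199.]
top holder_groove t 0.84 [ 0.5335 -0.2569  0.0014] [383. 256.]
top rail_stop t 0.94 [0.49   0.19   0.0244] [205. 271.]
top rail_end t 0.76 [0.5114 0.0423 0.0248] [265. 263.]
side holder_grip t 0.93 [ 0.5248 -0.3026  0.0688] [384. 338.]
side holder_grip t 0.9 [ 0.5486 -0.4891  0.0675] [465. 412.]
side holder_grip t 0.7 [ 0.7282 -0.4478  0.067 ] [522. 338.]
side holder_grip t 0.48 [ 0.6786 -0.2408  0.0009] [420. 293.]
side holder_groove t 0.72 [ 0.6875 -0.468   0.0013] [505. 375.]
side holder_groove t 0.58 [ 0.5536 -0.5323 -0.0039] [476. 446.]
side rail_stop t 0.56 [0.4972 0.1877 0.0247] [232. 194.]
side rail_end t 0.94 [0.5108 0.043  0.0233] [273. 233.]
```

View pics/c1.png

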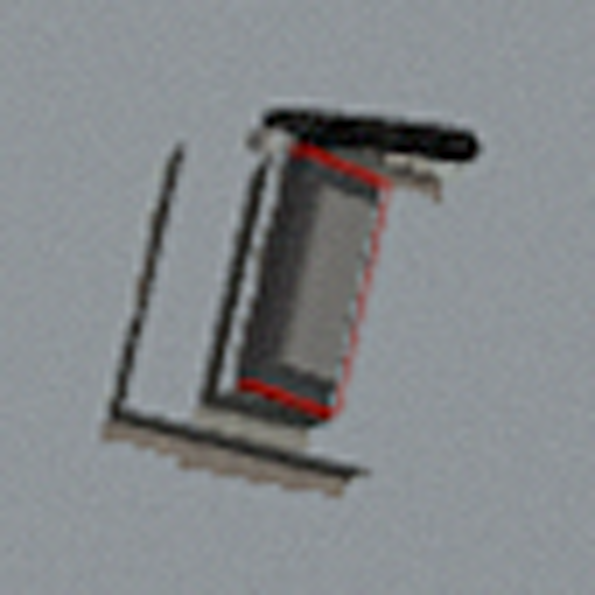

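View pics/c2.png

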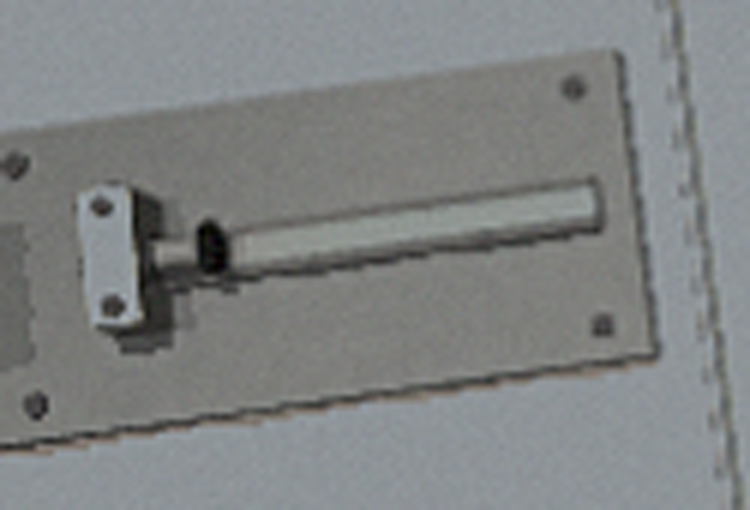

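```bash
python3 - <<'E'
from h import *
g=lambda u,v,z:ray("top",(365+u/7,215+v/7),z)
for z in(0.044,0.0):
  a,b,c=g(180,150,z),g(115,410,z),g(360,475,z); print(z,a.round(4),b.round(4),c.round(4),np.linalg.norm(a-b),np.linalg.norm(c-b))
  print("yaw y_h",np.degrees(np.arctan2(*(b-a)[1::-1])),"x_h",np.degrees(np.arctan2(*(b-c)[1::-1])))
# block back top edge z=.09 
a,b=g(265,160,.09),g(205,400,.09);print("blk",a.round(4),b.round(4),np.degrees(np.arctan2(*(b-a)[1::-1])),np.linalg.norm(a-b))
a,b=g(390,185,.11),g(335,410,.11);print("guard",a.round(4),b.round(4),np.degrees(np.arctan2(*(b-a)[1::-1])),np.linalg.norm(a-b))
r=lambda u,v,z:ray("top",(165+u/6,230+v/6),z)
for p,q,z in[((655,355),(0,445),.025),((615,50),(0,133),.025),((600,205),(235,250),.038)]:
  a,b=r(*p,z),r(*q,z);d=b-a;print(a.round(4),b.round(4),np.degrees(np.arctan2(d[1],d[0])),np.linalg.norm(d))
print("buffer",r(205,232,.068).round(4))
s=state();q=s["tool_rot"];print(R.from_quat(np.r_[q[1:],q[0]]).as_matrix().round(3))
E
```

```text
0.044 [ 0.576  -0.2707  0.044 ] [ 0.4838 -0.2461  0.044 ] [ 0.4611 -0.3313  0.044 ] 0.09551146558170748 0.08820881330649177
yaw y_h 165.0583168578238 x_h 75.13634109747727
0.0 [ 0.5838 -0.2775  0.    ] [ 0.4879 -0.2519  0.    ] [ 0.4644 -0.3405  0.    ] 0.09926490397165207 0.09167526986413738
yaw y_h 165.0583168578238 x_h 75.13634109747727
blk [ 0.5645 -0.2925  0.09  ] [ 0.4828 -0.2703  0.09  ] 164.83263330426578 0.08466776431678434
guard [ 0.5527 -0.3304  0.11  ] [ 0.4776 -0.31    0.11  ] 164.78901351234754 0.07783990269140441
[0.4464 0.0173 0.025 ] [0.4086 0.286  0.025 ] 97.99570861856277 0.2713221768349496
[0.5738 0.0363 0.025 ] [0.5381 0.2927 0.025 ] 97.92807057073426 0.2588880946820891
[0.507  0.0396 0.038 ] [0.4881 0.189  0.038 ] 97.22574702977735 0.15050515402169262
buffer [0.4923 0.1936 0.068 ]
[[-0.963  0.268 -0.   ]
 [ 0.268  0.963 -0.   ]
 [ 0.    -0.    -1.   ]]
```

```bash
python3 - <<'E'
from h import *
for p in [(.168,.602,.25),(.168,.602,.4),(0.168,-.602,.25),(.1,.3,.5),(.5,-.5,0),(0,0,.3),(.29,.36,.305),(.65,.36,.305)]:
  print(p,proj("top",p)[0].round(),proj("side",p)[0].round())
E
```

```text
(0.168, 0.602, 0.25) [-40. 424.] [-10.  71.]
(0.168, 0.602, 0.4) [-110.  445.] [-39.   9.]
(0.168, -0.602, 0.25) [581. 426.] [319. 613.]
(0.1, 0.3, 0.5) [ 29. 521.] [-62.  51.]
(0.5, -0.5, 0) [478. 269.] [441. 448.]
(0, 0, 0.3) [264. 534.] [-17. 292.]
(0.29, 0.36, 0.305) [ 71. 365.] [78. 87.]
(0.65, 0.36, 0.305) [ 86. 175.] [240.  24.]
```

```bash
python3 -m handwheel '[{"dz":-0.035},{"dz":-0.035},{"dz":-0.035},{"dz":-0.035},{"dz":-0.03},{"dx":-0.01,"dy":-0.008},{"dx":-0.02,"dy":-0.016},{"dx":-0.028,"dy":-0.022},{"dx":-0.028,"dy":-0.022},{"dx":-0.028,"dy":-0.022},{"dx":-0.028,"dy":-0.022},{"dx":-0.028,"dy":-0.022}]' 40
```

```text
validation failed for argument at $[0]...
```

```bash
python3 -m handwheel '[{"dx":0,"dy":0,"dz":-0.035,"twist":0,"gripper":0.085},{"dx":0,"dy":0,"dz":-0.035,"twist":0,"gripper":0.085},{"dx":0,"dy":0,"dz":-0.035,"twist":0,"gripper":0.085},{"dx":0,"dy":0,"dz":-0.035,"twist":0,"gripper":0.085},{"dx":0,"dy":0,"dz":-0.035,"twist":0,"gripper":0.085}]' 40
```

```text
t: 1.82
position: [0.1669, 0.5989, 0.4205]
tool_rot: [-0.001, 0.135, 0.991, -0.01]
contact_force: [-0.2, 0.9, 0.8]
opening: 0.0851
```

```bash
python3 -m handwheel '[{"dx":-0.015,"dy":-0.012,"dz":0,"twist":0,"gripper":0.085},{"dx":-0.03,"dy":-0.024,"dz":0,"twist":0,"gripper":0.085},{"dx":-0.03,"dy":-0.024,"dz":0,"twist":0,"gripper":0.085},{"dx":-0.03,"dy":-0.024,"dz":0,"twist":0,"gripper":0.085},{"dx":-0.03,"dy":-0.024,"dz":0,"twist":0,"gripper":0.085},{"dx":-0.03,"dy":-0.024,"dz":0,"twist":0,"gripper":0.085},{"dx":-0.03,"dy":-0.024,"dz":0,"twist":0,"gripper":0.085},{"dx":-0.03,"dy":-0.024,"dz":0,"twist":0,"gripper":0.085},{"dx":-0.03,"dy":-0.024,"dz":0,"twist":0,"gripper":0.085},{"dx":-0.03,"dy":-0.024,"dz":0,"twist":0,"gripper":0.085},{"dx":-0.03,"dy":-0.024,"dz":0,"twist":0,"gripper":0.085},{"dx":-0.03,"dy":-0.024,"dz":0,"twist":0,"gripper":0.085}]'; python3 -m handwheel '[{"dx":-0.03,"dy":-0.024,"dz":0,"twist":0,"gripper":0.085},{"dx":-0.03,"dy":-0.024,"dz":0,"twist":0,"gripper":0.085},{"dx":-0.03,"dy":-0.024,"dz":0,"twist":0,"gripper":0.085},{"dx":-0.03,"dy":-0.024,"dz":0,"twist":0,"gripper":0.085}]'
```

```text
t: 2.82
position: [0.4304, 0.2356, 0.432]
tool_rot: [-0.001, 0.126, 0.992, 0.001]
contact_force: [1.0, 0.8, -0.8]
opening: 0.0846
t: 3.15
position: [0.5254, 0.1051, 0.4333]
tool_rot: [0.001, 0.125, 0.992, 0.003]
contact_force: [0.7, 0.6, -0.4]
opening: 0.0852
```

```bash
python3 -m handwheel '[{"dx":-0.008,"dy":-0.032,"dz":0.01,"twist":0,"gripper":0.085},{"dx":-0.008,"dy":-0.032,"dz":0.01,"twist":0,"gripper":0.085},{"dx":-0.008,"dy":-0.032,"dz":0.018,"twist":0,"gripper":0.085},{"dx":-0.008,"dy":-0.032,"dz":0.018,"twist":0,"gripper":0.085},{"dx":-0.008,"dy":-0.032,"dz":0.02,"twist":0,"gripper":0.085},{"dx":-0.008,"dy":-0.032,"dz":0.02,"twist":0,"gripper":0.085},{"dx":-0.008,"dy":-0.032,"dz":0.02,"twist":0,"gripper":0.085},{"dx":-0.008,"dy":-0.032,"dz":0.02,"twist":0,"gripper":0.085},{"dx":-0.008,"dy":-0.032,"dz":0.02,"twist":0,"gripper":0.085},{"dx":-0.008,"dy":-0.032,"dz":0.02,"twist":0,"gripper":0.085},{"dx":-0.008,"dy":-0.032,"dz":0.018,"twist":0,"gripper":0.085},{"dx":-0.008,"dy":-0.032,"dz":0.015,"twist":0,"gripper":0.085}]'; python3 -m handwheel '[{"dx":0,"dy":0,"dz":0,"twist":0,"gripper":0.085}]';python3 - <<'E'
from h import *
snap("side","s2.png",(260,190,500,370),3)
look([("holder_grip","t")],("side",))
s=state();q=s["tool_rot"];M=R.from_quat(np.r_[q[1:],q[0]]).as_matrix();print(M.round(3),s["position"])
print("tool->grip",(M.T@(np.array([.5225,-.303,.068])-s["position"])).round(4))
E
```

```text
t: 4.15
position: [0.5265, -0.3097, 0.2176]
tool_rot: [0.007, 0.125, 0.992, 0.003]
contact_force: [0.7, 0.5, -0.1]
opening: 0.0848
t: 4.23
position: [0.5223, -0.3165, 0.2141]
tool_rot: [0.004, 0.129, 0.992, 0.002]
contact_force: [-2.7, -0.3, -0.1]
opening: 0.0849
side holder_grip t 0.9 [ 0.7243 -0.4498  0.0641] [521. 341.]
side holder_grip t 0.87 [ 0.5242 -0.3017  0.0655] [383. 339.]
side holder_grip t 0.86 [ 0.5526 -0.4928  0.072 ] [469. 411.]
side holder_grip t 0.24 [ 6.712e-01 -3.013e-01  2.000e-04] [438. 316.]
[[-0.968  0.252  0.013]
 [ 0.252  0.968  0.005]
 [-0.011  0.008 -1.   ]] [ 0.5251149  -0.31153702  0.21641176]
tool->grip [0.0063 0.0064 0.1484]
```

View pics/s2.png

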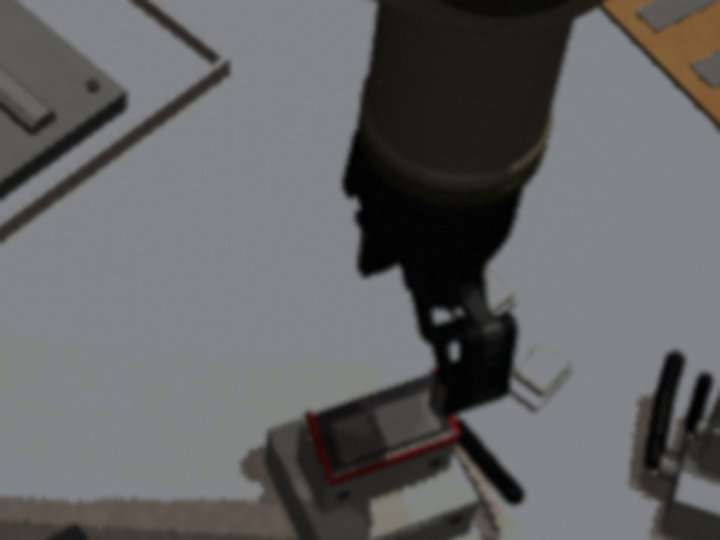

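```bash
python3 -m handwheel '[{"dx":0.003,"dy":0.004,"dz":0.02,"twist":0,"gripper":0.085},{"dx":0.003,"dy":0.003,"dz":0.025,"twist":0,"gripper":0.085},{"dx":0,"dy":0,"dz":0.025,"twist":0,"gripper":0.085},{"dx":0,"dy":0,"dz":0.02,"twist":0,"gripper":0.085},{"dx":0,"dy":0,"dz":0.015,"twist":0,"gripper":0.085},{"dx":0,"dy":0,"dz":0.01,"twist":0,"gripper":0.085},{"dx":0,"dy":0,"dz":0,"twist":0,"gripper":0.085}]';python3 - <<'E'
from h import *
s=state();q=s["tool_rot"];M=R.from_quat(np.r_[q[1:],q[0]]).as_matrix();print(M.round(3),s["position"])
print("tool->grip",(M.T@(np.array([.5225,-.303,.068])-s["position"])).round(4))
E
```

```text
t: 4.92
position: [0.5321, -0.2924, 0.1042]
tool_rot: [0.013, 0.119, 0.993, 0.005]
contact_force: [-0.5, -0.1, 0.6]
opening: 0.085
[[-0.971  0.237  0.027]
 [ 0.237  0.971  0.007]
 [-0.025  0.013 -1.   ]] [ 0.53213937 -0.29244098  0.10415188]
tool->grip [ 0.0078 -0.013   0.0358]
```

```bash
python3 -m handwheel '[{"dx":0.004,"dy":-0.006,"dz":0.006,"twist":-0.01,"gripper":0.085},{"dx":0.003,"dy":-0.005,"dz":0.008,"twist":-0.01,"gripper":0.085},{"dx":0.001,"dy":-0.002,"dz":0.008,"twist":0,"gripper":0.085},{"dx":0,"dy":0,"dz":0.005,"twist":0,"gripper":0.085},{"dx":0,"dy":0,"dz":0,"twist":0,"gripper":0.085}]';python3 - <<'E'
from h import *
s=state();q=s["tool_rot"];M=R.from_quat(np.r_[q[1:],q[0]]).as_matrix();print(M.round(3),s["position"])
print("tool->grip",(M.T@(np.array([.5225,-.303,.068])-s["position"])).round(4))
E
```

```text
t: 5.33
position: [0.5242, -0.3032, 0.0785]
tool_rot: [0.016, 0.107, 0.994, 0.005]
contact_force: [-0.1, 0.2, -0.7]
opening: 0.0852
[[-0.977  0.212  0.034]
 [ 0.212  0.977  0.006]
 [-0.032  0.013 -0.999]] [ 0.52420865 -0.30317945  0.07854983]
tool->grip [ 0.002  -0.0003  0.0105]
```

```bash
python3 -m handwheel '[{"dx":0.001,"dy":0,"dz":0.004,"twist":0.025,"gripper":0.085},{"dx":0,"dy":0,"dz":0.003,"twist":0.02,"gripper":0.085},{"dx":0,"dy":0,"dz":0.001,"twist":0,"gripper":0.06},{"dx":0,"dy":0,"dz":0,"twist":0,"gripper":0.03},{"dx":0,"dy":0,"dz":0,"twist":0,"gripper":0.03},{"dx":0,"dy":0,"dz":0,"twist":0,"gripper":0.03},{"dx":0,"dy":0,"dz":0,"twist":0,"gripper":0.03},{"dx":0,"dy":0,"dz":0,"twist":0,"gripper":0.03}]' 60;python3 - <<'E'
from h import *
s=state();q=s["tool_rot"];M=R.from_quat(np.r_[q[1:],q[0]]).as_matrix();print(M.round(3),s["position"],s["contact_force"],s["opening"])
print("tool->grip",(M.T@(np.array([.5225,-.303,.068])-s["position"])).round(4))
E
```

```text
t: 6.0
position: [0.5241, -0.3035, 0.0708]
tool_rot: [0.017, 0.132, 0.991, 0.005]
contact_force: [-0.1, -1.0, -1.5]
opening: 0.0391
[[-0.965  0.261  0.035]
 [ 0.261  0.965  0.005]
 [-0.032  0.014 -0.999]] [ 0.52411067 -0.30354872  0.07080913] [-0.13300732 -1.00434621 -1.48133052] 0.039095938665401606
tool->grip [0.0018 0.0001 0.0028]
```

```bash
python3 -m handwheel '[{"dx":0,"dy":0,"dz":-0.008,"twist":0,"gripper":0.03},{"dx":0,"dy":0,"dz":-0.015,"twist":0,"gripper":0.03},{"dx":0,"dy":0,"dz":-0.015,"twist":-0.02,"gripper":0.03},{"dx":0,"dy":0,"dz":-0.015,"twist":-0.05,"gripper":0.03},{"dx":0,"dy":0,"dz":-0.015,"twist":-0.06,"gripper":0.03},{"dx":0,"dy":0,"dz":-0.015,"twist":-0.06,"gripper":0.03},{"dx":0,"dy":0,"dz":-0.015,"twist":-0.06,"gripper":0.03},{"dx":0,"dy":0,"dz":-0.01,"twist":-0.06,"gripper":0.03},{"dx":0,"dy":0,"dz":-0.008,"twist":-0.05,"gripper":0.03},{"dx":0,"dy":0,"dz":-0.005,"twist":-0.03,"gripper":0.03},{"dx":0,"dy":0,"dz":0,"twist":0,"gripper":0.03},{"dx":0,"dy":0,"dz":0,"twist":0,"gripper":0.03}]' 60;python3 - <<'E'
from h import *
s=state();q=s["tool_rot"];M=R.from_quat(np.r_[q[1:],q[0]]).as_matrix();print(M.round(3),s["position"],s["contact_force"],s["opening"],np.degrees(np.arctan2(M[1,1],M[0,1])))
print("to go",(M.T@(np.array([.5002,.1058,.2])-s["position"])).round(4))
E
```

```text
t: 7.0
position: [0.5089, -0.2971, 0.186]
tool_rot: [0.002, -0.071, 0.997, 0.01]
contact_force: [0.4, 0.2, -9.8]
opening: 0.0392
[[-0.99  -0.142  0.003]
 [-0.142  0.99   0.02 ]
 [-0.006  0.019 -1.   ]] [ 0.50886945 -0.29706413  0.18595799] [ 0.39983363  0.18062587 -9.81847934] 0.03919566434739541 98.18768239926607
to go [-0.0488  0.4002 -0.0061]
```

```bash
python3 -m handwheel '[{"dx":-0.002,"dy":0.015,"dz":0,"twist":0,"gripper":0.03},{"dx":-0.004,"dy":0.03,"dz":0,"twist":0,"gripper":0.03},{"dx":-0.004,"dy":0.035,"dz":0,"twist":0,"gripper":0.03},{"dx":-0.005,"dy":0.038,"dz":0,"twist":0,"gripper":0.03},{"dx":-0.005,"dy":0.038,"dz":0,"twist":0,"gripper":0.03},{"dx":-0.005,"dy":0.038,"dz":0,"twist":0,"gripper":0.03},{"dx":-0.005,"dy":0.038,"dz":0,"twist":0,"gripper":0.03},{"dx":-0.005,"dy":0.038,"dz":0,"twist":0,"gripper":0.03},{"dx":-0.004,"dy":0.03,"dz":0,"twist":0,"gripper":0.03},{"dx":-0.004,"dy":0.02,"dz":0,"twist":0,"gripper":0.03},{"dx":0,"dy":0.01,"dz":0,"twist":0,"gripper":0.03},{"dx":0,"dy":0,"dz":0,"twist":0,"gripper":0.03}]' 60;python3 - <<'E'
from h import *
s=state();q=s["tool_rot"];M=R.from_quat(np.r_[q[1:],q[0]]).as_matrix();print(M.round(3),s["position"],s["contact_force"],s["opening"],np.degrees(np.arctan2(M[1,1],M[0,1])))
print("to go",(M.T@(np.array([.5002,.1058,.2])-s["position"])).round(4))
E
```

```text
t: 8.0
position: [0.4958, 0.0488, 0.1798]
tool_rot: [-0.01, -0.059, 0.998, 0.009]
contact_force: [-0.8, -0.9, -9.9]
opening: 0.0392
[[-0.993 -0.118 -0.021]
 [-0.119  0.993  0.017]
 [ 0.019  0.019 -1.   ]] [0.4958492  0.0487777  0.17980707] [-0.84751314 -0.87955354 -9.92762257] 0.03915748073731803 96.79226977853827
to go [-0.0107  0.0565 -0.0193]
```

```bash
python3 -m handwheel '[{"dx":-0.003,"dy":0.015,"dz":0,"twist":-0.01,"gripper":0.03},{"dx":-0.004,"dy":0.018,"dz":0,"twist":-0.01,"gripper":0.03},{"dx":-0.004,"dy":0.014,"dz":0,"twist":0,"gripper":0.03},{"dx":0,"dy":0.006,"dz":0,"twist":0,"gripper":0.03},{"dx":0,"dy":0,"dz":0,"twist":0,"gripper":0.03}]' 60;python3 - <<'E'
from h import *
s=state();q=s["tool_rot"];M=R.from_quat(np.r_[q[1:],q[0]]).as_matrix();print(M.round(3),s["position"],s["contact_force"],s["opening"],np.degrees(np.arctan2(M[1,1],M[0,1])))
print("to go",(M.T@(np.array([.5002,.1058,.2])-s["position"])).round(4))
snap("side","s3.png",(150,90,350,250),4)
look([("holder_grip","t"),("holder_groove","t"),("rail_end","t"),("rail_stop","t")],("side",))
capture("top")
look([("holder_grip","t"),("holder_groove","t"),("rail_end","t"),("rail_stop","t")],("top",))
E
```

```text
t: 8.42
position: [0.4973, 0.1017, 0.1768]
tool_rot: [-0.014, -0.066, 0.998, 0.007]
contact_force: [0.3, 0.7, -9.1]
opening: 0.0392
[[-0.991 -0.131 -0.028]
 [-0.131  0.991  0.013]
 [ 0.026  0.016 -1.   ]] [0.49734196 0.10169669 0.17675932] [ 0.29548386  0.72142116 -9.06738045] 0.03917604591066422 97.52961492889138
to go [-0.0028  0.0041 -0.0233]
side holder_grip t 0.92 [ 0.5493 -0.4915  0.0699] [467. 412.]
side holder_grip t 0.87 [ 0.7261 -0.4491  0.0624] [521. 341.]
side holder_grip t 0.75 [0.4991 0.1007 0.1712] [248. 170.]
side holder_groove t 0.62 [ 0.5553 -0.5335  0.0009] [478. 445.]
side holder_groove t 0.61 [ 6.899e-01 -4.684e-01  4.000e-04] [506. 375.]
side rail_end t 0.59 [0.5152 0.0433 0.0232] [274. 232.]
side rail_stop t 0.85 [0.4927 0.1905 0.0229] [230. 195.]
top holder_grip t 0.95 [0.4997 0.0998 0.1743] [230. 260.]
top holder_grip t 0.57 [ 0.5476 -0.4849  0.0647] [480. 247.]
top holder_grip t 0.57 [ 0.7218 -0.4427  0.0656] [460. 177.]
top holder_groove t 0.77 [ 6.826e-01 -4.712e-01  2.000e-04] [464. 199.]
top rail_end t 0.8 [0.5109 0.0407 0.0231] [265. 263.]
```

View pics/s3.png

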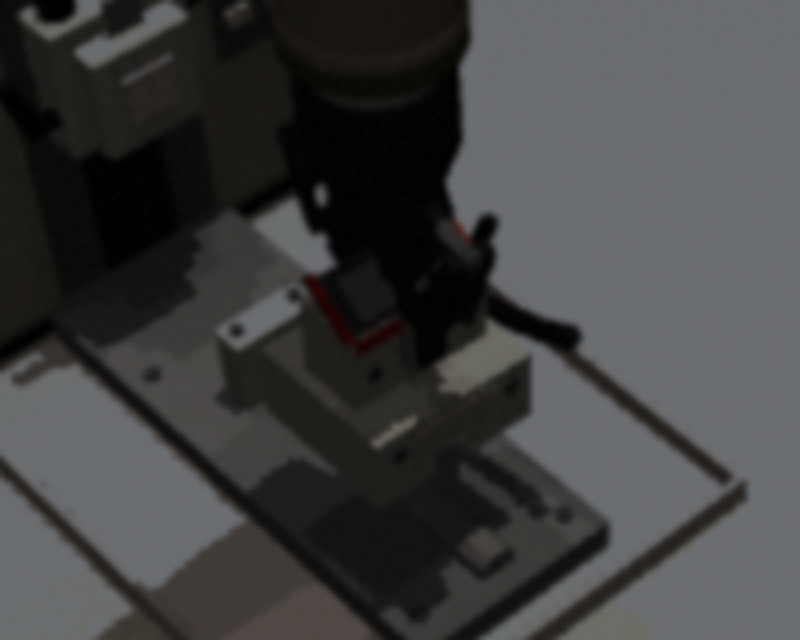

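```bash
python3 - <<'E'
from h import *
g=lambda im:(255*(im/255.)**0.5).astype(np.uint8)
a=cv2.imread("pics/s0.png")[170:250,200:300]; b=cv2.imread("pics/s3.png")
b2=cv2.resize(capture("side")[145:235,200:300][:,:,::-1],None,fx=7,fy=7,interpolation=cv2.INTER_CUBIC)
cv2.imwrite("pics/m1.png",cv2.resize(g(a),None,fx=7,fy=7,interpolation=cv2.INTER_CUBIC))
cv2.imwrite("pics/m2.png",g(b2))
E
```

```text
(no output)
```

View pics/m1.png

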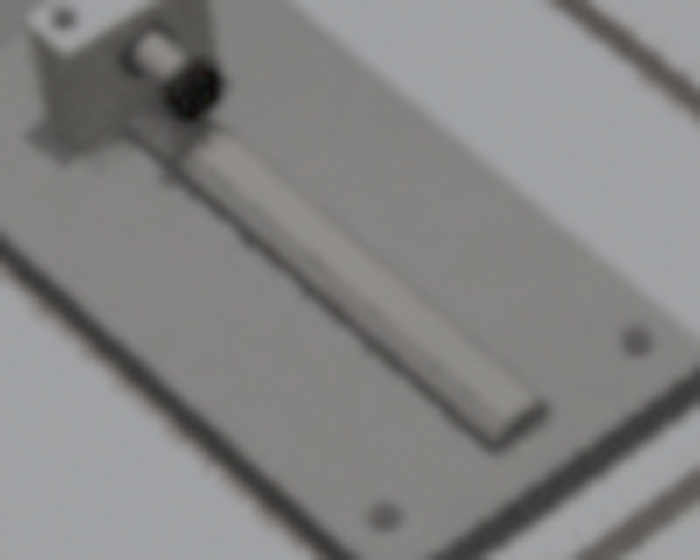

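View pics/m2.png

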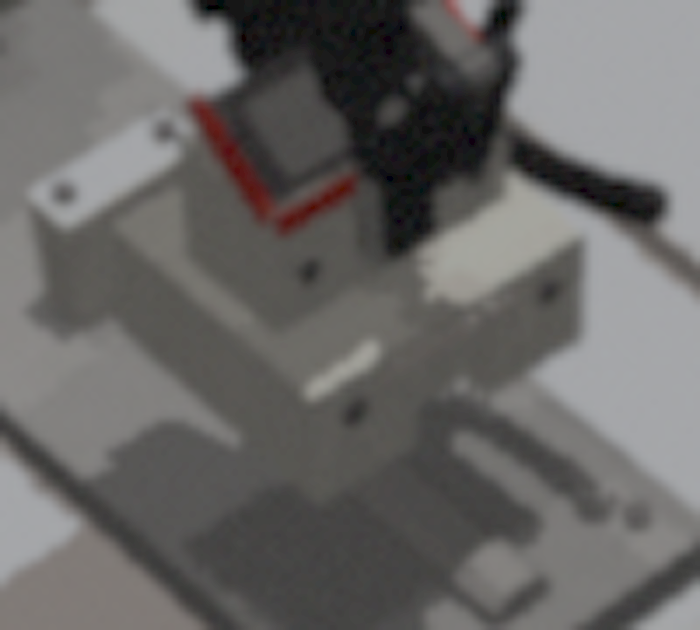

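```bash
python3 - <<'E'
from h import *
a=np.radians(97.8);u=np.array([np.cos(a),np.sin(a),0]);n=np.array([-np.sin(a),np.cos(a),0])
def f(nm,P):
    # rail coords with assumed stop
    d=P-np.array([.4884,.190,.025]); print(nm,P.round(4),"x_r %.1f y_r %.1f mm"%(1e3*d@u,1e3*d@n))
m1=lambda x,y,z:ray("side",(200+x/7,170+y/7),z)
m2=lambda x,y,z:ray("side",(200+x/7,145+y/7),z)
f("railL inner(y=+11)",m1(180,178,.025));f("railL outer(+11)",m1(497,452,.025));f("railR outer(-11)",m1(548,408,.025))
f("plate edge L(+65)",m1(0,235,.025));f("plate edge L2",m1(330,548,.025));f("plate right (-65)",m1(300,0,.025));f("plate right2",m1(640,297,.025))
f("foot TL(+50,x-45)",m2(308,400,.150));f("foot TR(-50)",m2(583,238,.150));f("foot BL",m2(318,500,.106));f("foot BR",m2(580,342,.106))
s=state();f("tcp",s["position"])
t=lambda x,y,z:ray("top",(165+x/6,230+y/6),z)
f("T plate L(+65)",t(655,355,.025));f("T plate L2",t(0,445,.025));f("T plate R",t(615,50,.025));f("T plate R2",t(0,133,.025))
f("T rail R edge",t(598,180,.034));f("T rail R edge",t(235,227,.034));f("T rail L",t(600,230,.034));f("T rail L",t(240,278,.034))
E
```

```text
railL inner(y=+11) [0.4833 0.1926 0.025 ] x_r 3.2 y_r 4.7 mm
railL outer(+11) [0.5055 0.0415 0.025 ] x_r -149.4 y_r 3.2 mm
railR outer(-11) [0.5273 0.047  0.025 ] x_r -147.0 y_r -19.1 mm
plate edge L(+65) [0.425  0.2042 0.025 ] x_r 22.7 y_r 60.9 mm
plate edge L2 [0.4455 0.0394 0.025 ] x_r -143.4 y_r 62.9 mm
plate right (-65) [0.555  0.2381 0.025 ] x_r 38.7 y_r -72.5 mm
plate right2 [0.5747 0.0677 0.025 ] x_r -132.9 y_r -68.9 mm
foot TL(+50,x-45) [0.4578 0.051  0.15  ] x_r -133.5 y_r 49.2 mm
foot TR(-50) [0.5533 0.0587 0.15  ] x_r -138.9 y_r -46.5 mm
foot BL [0.4576 0.0526 0.106 ] x_r -131.9 y_r 49.2 mm
foot BR [0.5514 0.0603 0.106 ] x_r -137.0 y_r -44.8 mm
tcp [0.498  0.1007 0.1775] x_r -89.7 y_r 2.6 mm
T plate L(+65) [0.4464 0.0173 0.025 ] x_r -165.4 y_r 65.1 mm
T plate L2 [0.4086 0.286  0.025 ] x_r 106.0 y_r 66.0 mm
T plate R [0.5738 0.0363 0.025 ] x_r -163.9 y_r -63.7 mm
T plate R2 [0.5381 0.2927 0.025 ] x_r 95.0 y_r -63.1 mm
T rail R edge [0.5178 0.0412 0.034 ] x_r -151.4 y_r -8.9 mm
T rail R edge [0.4979 0.1904 0.034 ] x_r -0.9 y_r -9.5 mm
T rail L [0.4971 0.0399 0.034 ] x_r -149.9 y_r 11.7 mm
T rail L [0.4769 0.1875 0.034 ] x_r -1.0 y_r 11.7 mm
```

```bash
python3 -m handwheel '[{"dx":-0.001,"dy":0.001,"dz":0.006,"twist":0,"gripper":0.03},{"dx":-0.001,"dy":0.001,"dz":0.01,"twist":-0.003,"gripper":0.03},{"dx":-0.001,"dy":0.001,"dz":0.01,"twist":0,"gripper":0.03},{"dx":-0.001,"dy":0.001,"dz":0.01,"twist":0,"gripper":0.03},{"dx":0,"dy":0,"dz":0.01,"twist":0,"gripper":0.03},{"dx":0,"dy":0,"dz":0.008,"twist":0,"gripper":0.03},{"dx":0,"dy":0,"dz":0.004,"twist":0,"gripper":0.03},{"dx":0,"dy":0,"dz":0,"twist":0,"gripper":0.03}]' 60;python3 - <<'E'
from h import *
s=state();q=s["tool_rot"];M=R.from_quat(np.r_[q[1:],q[0]]).as_matrix();print(M.round(3),s["position"],s["contact_force"],s["opening"],np.degrees(np.arctan2(M[1,1],M[0,1])))
g=lambda im:(255*(im/255.)**0.5).astype(np.uint8)
r=lambda im:cv2.resize(im,None,fx=5,fy=5,interpolation=cv2.INTER_CUBIC)
a=g(capture("side")[150:265,205:285][:,:,::-1]);b=g(capture("top")[225:340,210:290][:,:,::-1])
cv2.imwrite("pics/n1.png",np.hstack([r(a),r(b)]))
E
```

```text
t: 9.63
position: [0.4989, 0.1065, 0.1115]
tool_rot: [-0.014, -0.067, 0.998, 0.007]
contact_force: [-0.4, -1.0, -9.3]
opening: 0.0396
[[-0.991 -0.134 -0.029]
 [-0.134  0.991  0.012]
 [ 0.028  0.016 -0.999]] [0.4989282  0.10650912 0.11147901] [-0.39079457 -0.98832345 -9.34668817] 0.03961748095955255 97.69232760069164
```

View pics/n1.png

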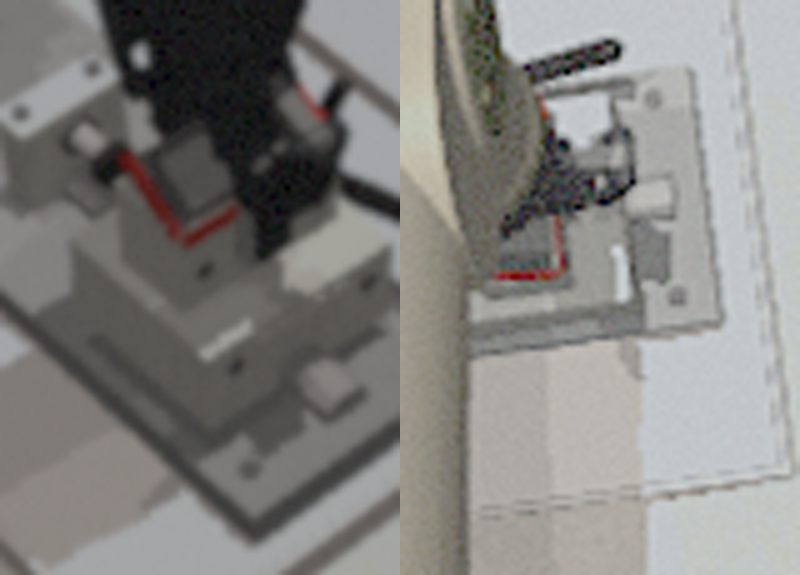

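```bash
python3 - <<'E'
from h import *
a=np.radians(97.8);u=np.array([np.cos(a),np.sin(a),0]);n=np.array([-np.sin(a),np.cos(a),0])
def f(nm,P):
    d=P-np.array([.4884,.190,.025]); print(nm,P.round(4),"x_r %.1f y_r %.1f mm"%(1e3*d@u,1e3*d@n))
S=lambda x,y,z:ray("side",(205+x/5,150+y/5),z)
T=lambda x,y,z:ray("top",(210+(x-400)/5,225+y/5),z)
f("S foot TL",S(203,355,.085));f("S foot TR",S(388,245,.085));f("S foot BL",S(210,432,.041))
f("S rail bl",S(325,417,.025));f("S rail br",S(364,384,.025));
f("T foot TR",T(633,86,.085));f("T foot TL",T(641,302,.085))
f("T rail R",T(672,180,.034));f("T rail L",T(676,217,.034));f("T plate R",T(692,68,.025));f("T plate L",T(720,322,.025))
f("tcp",state()["position"])
f("S plate L",S(255,525,.025))
E
```

```text
S foot TL [0.4593 0.0584 0.085 ] x_r -126.5 y_r 46.7 mm
S foot TR [0.5529 0.065  0.085 ] x_r -132.6 y_r -46.9 mm
S foot BL [0.4561 0.0548 0.041 ] x_r -129.6 y_r 50.3 mm
S rail bl [0.5054 0.0454 0.025 ] x_r -145.6 y_r 2.7 mm
S rail br [0.5287 0.051  0.025 ] x_r -143.2 y_r -21.0 mm
T foot TR [0.5541 0.0549 0.085 ] x_r -142.7 y_r -46.7 mm
T foot TL [0.4515 0.0488 0.085 ] x_r -134.9 y_r 55.7 mm
T rail R [0.5153 0.0418 0.034 ] x_r -150.5 y_r -6.6 mm
T rail L [0.4969 0.0394 0.034 ] x_r -150.3 y_r 12.0 mm
T plate R [0.5731 0.034  0.025 ] x_r -166.0 y_r -62.7 mm
T plate L [0.4458 0.0177 0.025 ] x_r -164.9 y_r 65.6 mm
tcp [0.4995 0.1066 0.1127] x_r -84.2 y_r 0.3 mm
S plate L [0.4514 0.0142 0.025 ] x_r -169.1 y_r 60.5 mm
```

```bash
python3 -m handwheel '[{"dx":-0.0025,"dy":0,"dz":0,"twist":-0.01,"gripper":0.03},{"dx":-0.002,"dy":0,"dz":0,"twist":-0.01,"gripper":0.03},{"dx":0,"dy":0,"dz":0.002,"twist":0,"gripper":0.03},{"dx":0,"dy":0,"dz":0.002,"twist":0,"gripper":0.03}]' 60;python3 - <<'E'
from h import *
a=np.radians(97.8);u=np.array([np.cos(a),np.sin(a),0]);n=np.array([-np.sin(a),np.cos(a),0])
s=state();q=s["tool_rot"];M=R.from_quat(np.r_[q[1:],q[0]]).as_matrix();d=s["position"]-np.array([.4884,.190,.025]);print(M[2].round(3),s["position"].round(4),s["contact_force"].round(1),np.degrees(np.arctan2(M[1,1],M[0,1])),d@u,d@n)
E
python3 -m handwheel '[{"dx":0,"dy":0,"dz":0.002,"twist":0,"gripper":0.03},{"dx":0,"dy":0,"dz":0.002,"twist":0,"gripper":0.03}]'
```

```text
t: 10.07
position: [0.5064, 0.1076, 0.1108]
tool_rot: [-0.011, -0.078, 0.997, 0.008]
contact_force: [-0.5, 1.0, -9.4]
opening: 0.0391
[ 0.021  0.018 -1.   ] [0.5064 0.1076 0.1108] [-0.5  1.  -9.4] 98.95985251790448 -0.08403924908186826 -0.0066179547812652995
t: 10.23
position: [0.5068, 0.1078, 0.107]
tool_rot: [-0.01, -0.078, 0.997, 0.008]
contact_force: [0.9, 0.5, -8.9]
opening: 0.039
```

```bash
python3 -m handwheel '[{"dx":0.001,"dy":0,"dz":0.001,"twist":0,"gripper":0.03},{"dx":0,"dy":0,"dz":0.002,"twist":0,"gripper":0.03}]';python3 -m handwheel '[{"dx":0,"dy":0,"dz":0.002,"twist":0,"gripper":0.03}]';python3 -m handwheel '[{"dx":0,"dy":0,"dz":0.002,"twist":0,"gripper":0.03}]'
```

```text
t: 10.4
position: [0.5056, 0.1076, 0.1037]
tool_rot: [-0.01, -0.078, 0.997, 0.008]
contact_force: [0.6, -0.4, -8.8]
opening: 0.0393
t: 10.48
position: [0.5055, 0.1077, 0.1015]
tool_rot: [-0.01, -0.078, 0.997, 0.008]
contact_force: [-0.6, -0.2, -8.3]
opening: 0.0389
t: 10.57
position: [0.5053, 0.1077, 0.0992]
tool_rot: [-0.01, -0.078, 0.997, 0.008]
contact_force: [-0.2, -0.6, -9.0]
opening: 0.0397
```

```bash
python3 - <<'E'
from h import *
s=state();print(s["position"].round(4),s["contact_force"].round(1),s["wrist_torque"].round(2))
E
```

```text
[0.5053 0.1077 0.0992] [-0.2 -0.6 -9. ] [0.   0.03 0.  ]
```

```bash
for i in 1; do python3 -m handwheel '[{"dx":0,"dy":0,"dz":0.0015,"twist":0,"gripper":0.03}]'; done; python3 -m handwheel '[{"dx":0,"dy":0,"dz":0.0015,"twist":0,"gripper":0.03}]';python3 -m handwheel '[{"dx":0,"dy":0,"dz":0.0015,"twist":0,"gripper":0.03}]'; python3 - <<'E'
from h import *
s=state();print(s["position"].round(4),s["contact_force"].round(1),s["wrist_torque"].round(2))
E
```

```text
t: 10.65
position: [0.5054, 0.1078, 0.0978]
tool_rot: [-0.01, -0.078, 0.997, 0.008]
contact_force: [-1.7, -0.3, 2.8]
opening: 0.0394
t: 10.73
position: [0.5061, 0.108, 0.0976]
tool_rot: [-0.009, -0.078, 0.997, 0.009]
contact_force: [-7.4, -1.0, 10.8]
opening: 0.0395
t: 10.82
position: [0.5062, 0.108, 0.0976]
tool_rot: [-0.009, -0.078, 0.997, 0.009]
contact_force: [-12.8, -2.8, 14.9]
opening: 0.0392
[0.5062 0.108  0.0976] [-12.8  -2.8  14.9] [-1.15  2.25 -0.39]
```

```bash
python3 -m handwheel '[{"dx":0,"dy":0,"dz":0,"twist":0,"gripper":0.06},{"dx":0,"dy":0,"dz":0,"twist":0,"gripper":0.06},{"dx":0,"dy":0,"dz":0,"twist":0,"gripper":0.06},{"dx":0,"dy":0,"dz":0,"twist":0,"gripper":0.06}]'; python3 - <<'E'
from h import *
a=np.radians(97.8);u=np.array([np.cos(a),np.sin(a),0]);n=np.array([-np.sin(a),np.cos(a),0])
s=state();q=s["tool_rot"];M=R.from_quat(np.r_[q[1:],q[0]]).as_matrix();d=s["position"]-np.array([.4884,.190,.025]);print(M[2].round(3),s["position"].round(4),s["contact_force"].round(1),s["wrist_torque"].round(2),np.degrees(np.arctan2(M[1,1],M[0,1])),d@u,d@n)
g=lambda im:(255*(im/255.)**0.5).astype(np.uint8)
r=lambda im:cv2.resize(im,None,fx=5,fy=5,interpolation=cv2.INTER_CUBIC)
a=g(capture("side")[150:265,205:285][:,:,::-1]);look([("holder_grip","t")],("side",))
b=g(capture("top")[225:340,210:290][:,:,::-1]);look([("holder_grip","t")],("top",))
cv2.imwrite("pics/n2.png",np.hstack([r(a),r(b)]))
E
```

```text
t: 11.15
position: [0.5099, 0.1088, 0.1015]
tool_rot: [-0.005, -0.078, 0.997, 0.01]
contact_force: [-0.2, 0.6, 0.0]
opening: 0.0603
[ 0.008  0.021 -1.   ] [0.5099 0.1088 0.1015] [-0.2  0.6  0. ] [-0.02 -0.04 -0.07] 98.920948787709 -0.08332384934066928 -0.010332284349972513
side holder_grip t 0.82 [ 0.7309 -0.4471  0.0638] [522. 338.]
side holder_grip t 0.8 [ 0.5526 -0.4912  0.0699] [468. 411.]
side holder_grip t 0.63 [0.5053 0.1099 0.0944] [251. 193.]
side holder_grip t 0.16 [0.4937 0.188  0.0252] [231. 195.]
top holder_grip t 0.96 [0.5051 0.106  0.0955] [234. 262.]
top holder_grip t 0.91 [ 0.5508 -0.4859  0.0639] [480. 245.]
top holder_grip t 0.66 [ 0.7223 -0.4466  0.0668] [461. 177.]
```

View pics/n2.png

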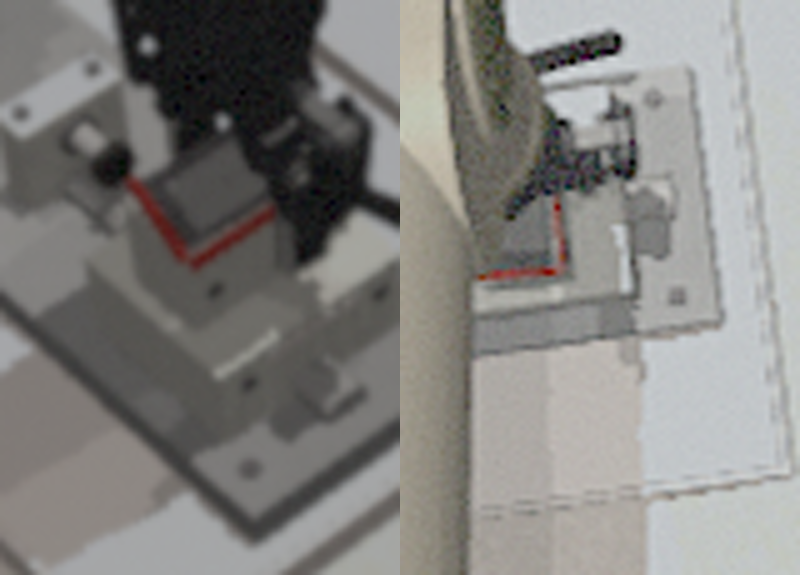

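```bash
python3 -m handwheel '[{"dx":0.002,"dy":-0.001,"dz":0.002,"twist":0,"gripper":0.06},{"dx":0.001,"dy":0,"dz":0.002,"twist":0,"gripper":0.06},{"dx":0,"dy":0,"dz":0.001,"twist":0,"gripper":0.06},{"dx":0,"dy":0,"dz":0,"twist":0,"gripper":0.06}]'; python3 - <<'E'
from h import *
s=state();q=s["tool_rot"];M=R.from_quat(np.r_[q[1:],q[0]]).as_matrix();print(M[2].round(3),s["position"].round(4),s["contact_force"].round(1),s["wrist_torque"].round(2),np.degrees(np.arctan2(M[1,1],M[0,1])))
E
```

```text
t: 11.68
position: [0.5059, 0.1072, 0.095]
tool_rot: [-0.006, -0.078, 0.997, 0.01]
contact_force: [-0.6, 0.3, -0.2]
opening: 0.0604
[ 0.01   0.021 -1.   ] [0.5059 0.1072 0.095 ] [-0.6  0.3 -0.2] [ 0.   -0.01  0.01] 98.92577945538774
```

```bash
python3 -m handwheel '[{"dx":0,"dy":0,"dz":0,"twist":0.015,"gripper":0.05},{"dx":0,"dy":0,"dz":0,"twist":0,"gripper":0.03},{"dx":0,"dy":0,"dz":0,"twist":0,"gripper":0.03},{"dx":0,"dy":0,"dz":0,"twist":0,"gripper":0.03},{"dx":0,"dy":0,"dz":0,"twist":0,"gripper":0.03},{"dx":0,"dy":0,"dz":0,"twist":0,"gripper":0.03}]' 60; python3 - <<'E'
from h import *
a=np.radians(97.8);u=np.array([np.cos(a),np.sin(a),0]);n=np.array([-np.sin(a),np.cos(a),0])
s=state();q=s["tool_rot"];M=R.from_quat(np.r_[q[1:],q[0]]).as_matrix();d=s["position"]-np.array([.4884,.190,.025]);print(M[2].round(3),s["position"].round(4),s["contact_force"].round(1),s["wrist_torque"].round(2),np.degrees(np.arctan2(M[1,1],M[0,1])),d@u,d@n)
E
```

```text
t: 12.18
position: [0.506, 0.1074, 0.0953]
tool_rot: [-0.006, -0.07, 0.997, 0.01]
contact_force: [-0.8, 0.5, 1.8]
opening: 0.0392
[ 0.01  0.02 -1.  ] [0.506  0.1074 0.0953] [-0.8  0.5  1.8] [-0.38 -0.02 -0.04] 97.99651050353098 -0.08418264241296557 -0.006250100518918647
```

```bash
python3 -m handwheel '[{"dx":0,"dy":0.003,"dz":0.0003,"twist":0,"gripper":0.03},{"dx":0,"dy":0.004,"dz":0.0003,"twist":0,"gripper":0.03},{"dx":0,"dy":0.004,"dz":0.0003,"twist":0,"gripper":0.03},{"dx":0,"dy":0.003,"dz":0.0003,"twist":0,"gripper":0.03}]' 60; python3 - <<'E'
from h import *
a=np.radians(97.8);u=np.array([np.cos(a),np.sin(a),0]);n=np.array([-np.sin(a),np.cos(a),0])
s=state();q=s["tool_rot"];M=R.from_quat(np.r_[q[1:],q[0]]).as_matrix();d=s["position"]-np.array([.4884,.190,.025]);print(M[2].round(3),s["position"].round(4),s["contact_force"].round(1),s["wrist_torque"].round(2),np.degrees(np.arctan2(M[1,1],M[0,1])),d@u,d@n)
E
```

```text
t: 12.52
position: [0.5047, 0.1183, 0.095]
tool_rot: [-0.006, -0.068, 0.998, 0.008]
contact_force: [-2.5, -4.8, 6.7]
opening: 0.0396
[ 0.01   0.016 -1.   ] [0.5047 0.1183 0.095 ] [-2.5 -4.8  6.7] [-1.37  0.33  0.16] 97.79372119221948 -0.07320527299116025 -0.006417870393041609
```

```bash
cat > st.py <<'E'
from h import *
a=np.radians(97.8);u=np.array([np.cos(a),np.sin(a),0]);n=np.array([-np.sin(a),np.cos(a),0])
s=state();q=s["tool_rot"];M=R.from_quat(np.r_[q[1:],q[0]]).as_matrix();d=s["position"]-np.array([.4884,.190,.025]);f=s["contact_force"]
print("t",s["t"],"tilt",M[2].round(3),"z %.4f"%s["position"][2],"Fu %.1f Fn %.1f Fz %.1f"%(f@u,f@n,f[2]),"tq",s["wrist_torque"].round(2),"yaw %.1f x_r %.1f y_r %.1f"%(np.degrees(np.arctan2(M[1,1],M[0,1])),1e3*d@u,1e3*d@n))
E
python3 -m handwheel '[{"dx":0,"dy":0.004,"dz":0.0001,"twist":0,"gripper":0.03},{"dx":0,"dy":0.004,"dz":0.0001,"twist":0,"gripper":0.03},{"dx":0,"dy":0.004,"dz":0.0001,"twist":0,"gripper":0.03},{"dx":0,"dy":0.003,"dz":0.0001,"twist":0,"gripper":0.03}]' ; python3 st.py;  python3 -m handwheel '[{"dx":0,"dy":0.002,"dz":0.0001,"twist":0,"gripper":0.03},{"dx":0,"dy":0.002,"dz":0.0001,"twist":0,"gripper":0.03}]'; python3 st.py
```

```text
t: 12.85
position: [0.5024, 0.1341, 0.0951]
tool_rot: [-0.006, -0.067, 0.998, 0.007]
contact_force: [-0.4, -3.0, 4.8]
opening: 0.0393
t 12.85 tilt [ 0.01   0.016 -1.   ] z 0.0951 Fu -3.0 Fn 0.8 Fz 4.8 tq [-1.02  0.17  0.08] yaw 97.7 x_r -57.3 y_r -6.3
t: 13.02
position: [0.5017, 0.139, 0.0951]
tool_rot: [-0.006, -0.068, 0.998, 0.007]
contact_force: [-0.3, -4.3, 4.2]
opening: 0.0394
t 13.0167 tilt [ 0.01   0.016 -1.   ] z 0.0951 Fu -4.2 Fn 0.9 Fz 4.2 tq [-1.08  0.19  0.14] yaw 97.8 x_r -52.3 y_r -6.3
```

```bash
python3 -m handwheel '[{"dx":0,"dy":0.0015,"dz":0,"twist":0,"gripper":0.03},{"dx":0,"dy":0.0015,"dz":0,"twist":0,"gripper":0.03}]' ; python3 st.py;  python3 -m handwheel '[{"dx":0,"dy":0.001,"dz":0,"twist":0,"gripper":0.03}]'; python3 st.py;python3 -m handwheel '[{"dx":0,"dy":0.001,"dz":0,"twist":0,"gripper":0.03}]'; python3 st.py
```

```text
t: 13.18
position: [0.5012, 0.1425, 0.0951]
tool_rot: [-0.006, -0.068, 0.998, 0.007]
contact_force: [-0.5, -4.1, 3.1]
opening: 0.039
t 13.1833 tilt [ 0.01   0.016 -1.   ] z 0.0951 Fu -4.0 Fn 1.1 Fz 3.1 tq [-1.03  0.12  0.02] yaw 97.8 x_r -48.8 y_r -6.3
t: 13.27
position: [0.501, 0.1437, 0.0951]
tool_rot: [-0.006, -0.068, 0.998, 0.007]
contact_force: [-0.7, -2.4, 3.6]
opening: 0.0391
t 13.2667 tilt [ 0.01   0.016 -1.   ] z 0.0951 Fu -2.3 Fn 1.1 Fz 3.6 tq [-1.06  0.16  0.07] yaw 97.8 x_r -47.6 y_r -6.2
t: 13.35
position: [0.5009, 0.1448, 0.095]
tool_rot: [-0.006, -0.068, 0.998, 0.007]
contact_force: [-1.0, -2.0, 4.1]
opening: 0.0394
t 13.35 tilt [ 0.01   0.016 -1.   ] z 0.0950 Fu -1.9 Fn 1.3 Fz 4.1 tq [-1.04  0.16  0.03] yaw 97.8 x_r -46.5 y_r -6.2
```

```bash
python3 -m handwheel '[{"dx":0,"dy":0.001,"dz":0,"twist":0,"gripper":0.03}]' >/dev/null; python3 st.py;  python3 -m handwheel '[{"dx":0,"dy":0.001,"dz":0,"twist":0,"gripper":0.03}]'>/dev/null; python3 st.py;python3 -m handwheel '[{"dx":0,"dy":0.001,"dz":0,"twist":0,"gripper":0.03}]'>/dev/null; python3 st.py; python3 -m handwheel '[{"dx":0,"dy":0.001,"dz":0,"twist":0,"gripper":0.03}]'>/dev/null; python3 st.py
```

```text
t 13.4333 tilt [ 0.01   0.016 -1.   ] z 0.0951 Fu -3.3 Fn 1.2 Fz 3.7 tq [-1.01  0.07  0.07] yaw 97.8 x_r -45.5 y_r -6.2
t 13.5167 tilt [ 0.01   0.016 -1.   ] z 0.0951 Fu -3.1 Fn 0.6 Fz 3.2 tq [-1.03  0.18  0.04] yaw 97.8 x_r -44.5 y_r -6.2
t 13.6 tilt [ 0.011  0.015 -1.   ] z 0.0951 Fu -3.8 Fn 1.4 Fz 3.9 tq [-1.11  0.08  0.1 ] yaw 97.8 x_r -43.6 y_r -6.2
t 13.6833 tilt [ 0.011  0.015 -1.   ] z 0.0950 Fu -5.0 Fn 1.5 Fz 4.6 tq [-1.32  0.14  0.13] yaw 97.7 x_r -42.9 y_r -6.2
```

```bash
python3 -m handwheel '[{"dx":0,"dy":0.001,"dz":0,"twist":0,"gripper":0.03}]' >/dev/null; python3 st.py;  python3 -m handwheel '[{"dx":0,"dy":0.001,"dz":0,"twist":0,"gripper":0.03}]'>/dev/null; python3 st.py;python3 -m handwheel '[{"dx":0,"dy":0.001,"dz":0,"twist":0,"gripper":0.03}]'>/dev/null; python3 st.py
```

```text
t 13.7667 tilt [ 0.011  0.014 -1.   ] z 0.0951 Fu -6.3 Fn 1.5 Fz 3.2 tq [-1.28  0.08  0.16] yaw 97.7 x_r -42.4 y_r -6.2
t 13.85 tilt [ 0.011  0.014 -1.   ] z 0.0951 Fu -6.5 Fn 2.6 Fz 5.6 tq [-1.23  0.18  0.14] yaw 97.7 x_r -42.2 y_r -6.1
t 13.9333 tilt [ 0.011  0.013 -1.   ] z 0.0951 Fu -5.9 Fn 1.6 Fz 5.0 tq [-1.17  0.15  0.15] yaw 97.6 x_r -42.0 y_r -6.1
```

```bash
python3 -m handwheel '[{"dx":0,"dy":0.0018,"dz":0.0003,"twist":0,"gripper":0.03}]' >/dev/null; python3 st.py;  python3 -m handwheel '[{"dx":0,"dy":0.0018,"dz":0.0003,"twist":0,"gripper":0.03}]'>/dev/null; python3 st.py;python3 -m handwheel '[{"dx":0,"dy":0.0018,"dz":0.0003,"twist":0,"gripper":0.03}]'>/dev/null; python3 st.py
```

```text
t 14.0167 tilt [ 0.011  0.012 -1.   ] z 0.0950 Fu -9.1 Fn 5.2 Fz 11.3 tq [-1.65  0.69  0.26] yaw 97.5 x_r -41.5 y_r -6.1
t 14.1 tilt [ 0.012  0.011 -1.   ] z 0.0951 Fu -9.0 Fn 4.4 Fz 9.6 tq [-1.57  0.57  0.34] yaw 97.4 x_r -41.1 y_r -6.0
t 14.1833 tilt [ 0.012  0.01  -1.   ] z 0.0952 Fu -8.2 Fn 4.8 Fz 7.9 tq [-1.58  0.44  0.27] yaw 97.3 x_r -40.8 y_r -5.9
```

```bash
python3 -m handwheel '[{"dx":0,"dy":0.0025,"dz":0.0003,"twist":-0.004,"gripper":0.03}]' >/dev/null; python3 st.py;  python3 -m handwheel '[{"dx":0,"dy":0.0026,"dz":0.0003,"twist":-0.003,"gripper":0.03}]'>/dev/null; python3 st.py;python3 -m handwheel '[{"dx":0,"dy":0.0026,"dz":0.0003,"twist":-0.003,"gripper":0.03}]'>/dev/null; python3 st.py
```

```text
t 14.2667 tilt [ 0.012  0.008 -1.   ] z 0.0953 Fu -10.0 Fn 3.3 Fz 8.8 tq [-1.98  0.21  0.22] yaw 97.4 x_r -40.2 y_r -6.0
t 14.35 tilt [ 0.012  0.006 -1.   ] z 0.0953 Fu -10.7 Fn 3.6 Fz 9.0 tq [-2.04  0.42  0.22] yaw 97.5 x_r -39.8 y_r -6.0
t 14.4333 tilt [ 0.012  0.004 -1.   ] z 0.0954 Fu -12.1 Fn 3.8 Fz 10.1 tq [-2.15  0.43  0.19] yaw 97.5 x_r -39.6 y_r -6.1
```

```bash
python3 - <<'E'
from h import *
g=lambda im:(255*(im/255.)**0.5).astype(np.uint8)
r=lambda im:cv2.resize(im,None,fx=6,fy=6,interpolation=cv2.INTER_CUBIC)
cv2.imwrite("pics/p1.png",r(g(capture("side")[140:240,195:295][:,:,::-1])))
look([("holder_grip","t")],("side",));capture("top");look([("holder_grip","t")],("top",))
for i in range(6): capture("top")
E
python3 st.py
```

```text
side holder_grip t 0.94 [0.4984 0.1506 0.0933] [238. 183.]
side holder_grip t 0.69 [ 0.5523 -0.4934  0.0693] [469. 412.]
side holder_grip t 0.62 [ 0.7252 -0.4493  0.0651] [521. 340.]
side holder_grip t 0.57 [ 0.6779 -0.2388 -0.0022] [419. 293.]
top holder_grip t 0.79 [ 0.722  -0.4466  0.066 ] [461. 177.]
top holder_grip t 0.67 [ 0.5504 -0.4875  0.0655] [481. 246.]
top holder_grip t 0.62 [0.5038 0.151  0.0932] [215. 263.]
t 14.9333 tilt [ 0.012  0.004 -1.   ] z 0.0954 Fu -11.3 Fn 3.9 Fz 9.2 tq [-2.    0.37  0.24] yaw 97.5 x_r -39.5 y_r -6.1
```

View pics/p1.png

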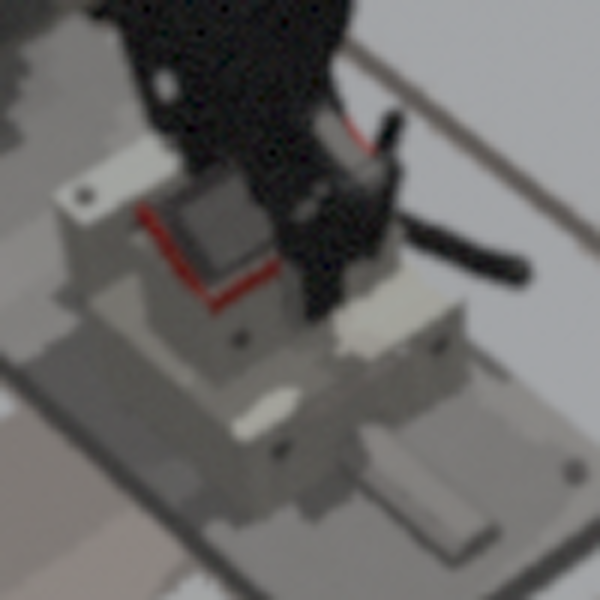

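The picture shows the holder flat astride the rail, with the rail end coming out of its groove at about (470,540). Its back is at the end stop and the red guard faces outward. The push holds steady at about 11 N at the wrist, including 2–3 N of sliding friction, so I add one small nudge.

```bash
python3 -m handwheel '[{"dx":0,"dy":0.0029,"dz":0.0003,"twist":-0.002,"gripper":0.03}]' >/dev/null; python3 st.py; python3 -c "
from plant import *
for i in range(8): capture('side')"; python3 st.py
```

```text
t 15.0167 tilt [ 0.013  0.002 -1.   ] z 0.0955 Fu -11.9 Fn 4.7 Fz 10.2 tq [-2.24  0.45  0.22] yaw 97.5 x_r -39.2 y_r -6.1
t 15.4167 tilt [ 0.013  0.002 -1.   ] z 0.0955 Fu -11.0 Fn 4.0 Fz 8.8 tq [-2.    0.44  0.29] yaw 97.5 x_r -39.1 y_r -6.0
```

```bash
python3 -c "
from plant import *
print(finish_job())"; python3 st.py
```

```text
the job is handed in; nothing more can be done
None
the job is handed in; nothing more can be done
```

I handed the job in at about 15.4 s, with the arm still gripping the knife holder and pressing it against the buffer. No verdict was reported.

**What I did:** I took the holder nearest the base, about 0.61 m away. I set it astride the rail with the red-guarded front facing outward. I then let go so it could settle flat, gripped it again and slid it about 45 mm to the buffer.

**Last checks:**
- **Push:** The wrist reading along the rail was steady at about 11 N. Taking off the 2–3 N of sliding friction leaves about 8–9 N on the buffer.
- **Buffer travel:** It went about 4.9 mm past first contact, which corresponds to about 9.8 N. This is well short of the end of its travel.
- **Seating:** The last picture, taken just before a final push of about 0.4 mm, showed the holder flat on the plate with the rail coming out of its groove. The networks put its grip height at 0.093 m, against 0.092 m when fully seated.

**Disagreements and limits:**
- **Cameras:** The side and top cameras differed by 6–8 mm on where the rail's centre line lies. I placed the holder between the two readings, and it went on without touching the top of the rail.
- **Tool tilt:** The tool tilted by up to about 3.5° relative to the holder during the moves, which is why I let go and gripped again. Over the final push the tool's pitch shifted by about 0.8°.
- **Not measured directly:** The buffer force and travel come from the wrist force and arm position.
- **Jar, brush and cassettes:** My path stayed clear of them, but I did not compare their positions at the end.

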